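Put the glue away and hold the glue block in its corner

ROBOT

A 6-joint arm with a two-finger parallel gripper is mounted at the origin on a cart in front of the work surface, level with it; the furniture and walls round the work are solid. World frame = base frame: x ahead of the robot, y to its left, z up, the work surface at z = 0. Lengths are in m, angles in rad, forces in N, time in s.
With the tool pointing down it reaches from about 0.3 to 0.875 m from the base axis. Payload 6.4 kg.
Tool frame: the origin (TCP) lies midway between the tips of the shut fingers; the grasp point (between the pads) lies 19 mm behind it; z points along the fingers, y is the line along which they close (so a half turn about z gives the same grasp; the last joint's range is limited). The gripper opens to 85 mm and grips with 20 to 120 N. Pads are 22 mm wide; open, the fingers measure 114 mm over their backs; the gripper's body (76 mm by 85 mm) begins 54 mm behind the grasp point. The pads swing forward as they close: fully open they stand 13 mm farther back than shut.
Start: joints at [-1.471, 0.181, 1.607, -0, 1.354, -0.206], TCP at [0.173, -0.548, 0.231] pointing down, gripper open.
Joint ranges: [-2.99, 2.99], [-0.89, 2.07], [0.3, 2.58], [-1.14, 4.28], [0, 2.63], [-3.12, 3.12]. Speed limits (rad/s): [2.57, 2.57, 3.01, 3.14, 3.14, 3.14].

INTERFACE

Orientations are given as a unit quaternion [w, x, y, z].
In Python, from bench import ctrl gives the robot as it stands. The module is installed in compiled form; this text tells all that it offers.
- The arm moves only by the tool move_arm, never from a script. Its argument "plan" is one flat list of numbers, 6 for each row, row after row: the shift along the world's x, y, z in units of 50 mm (1.0 is 50 mm), then the turn, a rotation vector about the world's x, y, z in rad. A call has 1 to 10 rows; each row is the pose to reach, as a shift and turn from the pose commanded when the call began; what a row does not reach only later rows make up. A row lasts 1/8 s, in which the tool goes at most 62.5 mm and 10.7 degrees, less where a joint would pass 70% of its speed; a pose out of reach is approached as far as the arm can. A call with a gripper value outside its range is refused whole. "grip" is the finger opening in mm, from 0 to 85.4, set as the call begins (left out, the last holds). The fingers move at their own pace and stop on an object; the grip force is fixed at half the most. Time passes only in rows, so rows that repeat a pose let the fingers close. It gives the time, the measured TCP pose, the force, the opening and the grip force at its end, in the units of the state.
- ctrl.get_obs(): the state, without advancing time (a new reading comes with each control period).
- ctrl.camera(name): name is "side" or "top"; returns a dict with "pixels" (480x640x3 uint8, red, green, blue), "fx", "fy", "cx", "cy" (pixels), "origin" and "attitude" of the camera in the world. Camera axes: x right, y down, z forward; pixel columns grow to the right and rows downward; lengths in m; the calibration is good to about 2 mm. A picture is of the moment at which its call begins. There is no depth.
- ctrl.hand_in(): hands the job in; it is judged then, once.
The state is a dict: "time_s": time; "q": joint angles; "dq": joint speeds; "joint_efforts": joint torques, N m; "eef_pos": TCP position; "eef_rot": TCP orientation; "wrist_force": force on the tool from outside, world axes, zero at the start; "torque": the same for the moment, N m; "opening": opening from 0.0 (shut) to 1.0 (fully open); "grasp_force": force on a finger pad.
Only numpy, scipy, OpenCV 4.12 (cv2) and the standard library are available. Lean on these libraries where they do the work, as an engineer would, in place of code of your own. Each camera call takes 0.05 s, during which the arm holds its last target. There are 200 camera calls.

TASK

I am repairing the small bench organiser: lay the black glue tube in its open drawer and let go of it, then slide the drawer fully shut. Then push the bevelled wooden glue block on the deck back against the backboard and, with one diagonal push back and down, press it squarely and firmly (about as hard as the weight of a litre of water each way) into the corner of backboard and deck, and finish while still holding it pressed there. Leave the other things on the bench where they are.

Things in the scene. Friction and masses are not known exactly. Their poses are not given: they have to be found in the camera images.
- organiser: Small plywood bench organiser, 140 mm deep (x) x 180 mm wide (y), firmly fixed to the bench, its place and yaw varying. Origin: centre of its underside, on the worktop. Its own x axis points away from its drawer front to its backboard, y to its left, z up.
- deck: The organiser's plywood top, 140 (x) x 180 (y) x 8 mm, fixed on it, axes as the organiser's. Origin: centre of its underside, 50 mm above the worktop; so the deck's upper face is 58 mm above the worktop.
- backboard: Brown upright board 12 mm thick (x), 180 mm wide (y), 46 mm high, fixed along the far edge of the deck, axes as the organiser's. Origin: centre of its underside, on the deck, 64 mm along the organiser's +x. Its front face, which the block must touch, lies 58 mm along the organiser's x; its top is 104 mm above the worktop.
- drawer (a joint): Opening of the drawer in m: 0 = shut, up to 0.105 = open towards the organiser's -x. Starts at 0.085 to 0.105. It slides with about 1.2 N friction, stays where it is left and has a hard stop at 0.
- drawer_floor (a point): Centre of the drawer's inner floor, 11 mm above the worktop, moving with it; axes as the organiser's. Inside: 120 mm long (63 mm to -x, 57 mm to +x of here), 142 mm wide, walls 28 mm high and 6 thick. It is open from above only before the deck's front edge, 70 mm to -x of the organiser's origin: that gap, from the drawer front's inner face to the deck edge, is as long as the joint value.
- drawer_front (a point): Centre of the outer face of the blue drawer front, 30 mm above the worktop; the front is a flat panel, 10 mm thick, 180 mm wide, from 5 to 49 mm above the worktop, with no handle (only a dark painted finger spot); it can be pushed anywhere, to +x of the organiser. With the drawer shut this face lies 80 mm to -x of the organiser's origin.
- glue_block: Pale wooden bar, 30 (x) x 110 (y) x 28 mm high, about 0.12 kg, loose and a little skewed on the deck, up to 45 mm before the backboard. Origin: centre of its underside; its flat back is at x = +15 mm and goes against the backboard. Its near top edge is planed off at 45 degrees, from 14 mm high at the front face (x = -15) to 28 mm high at x = -1. Seated, its origin is 43 mm along the organiser's x.
- bevel (a point): Middle of the block's bevel: 8 mm before the block's origin and 21 mm above its underside; axes as the block's. The bevel looks forward and up, so a push on it goes back and down at 45 degrees.
- glue_tube: Glue tube lying on the worktop: black body with a white nozzle, 21 mm wide (x), 102 mm long (y), 18 mm high, about 0.035 kg. Origin: middle of its length, on its underside. The black body reaches from y = -27 to +51 mm, the thin nozzle from there to y = -51 mm; it balances near y = +10 mm, where it can be gripped across x.
- mug: Blue and white mug, 92 mm high, on the left; a bystander. Origin on its underside.
- screw_tray: Round silver screw dish, 62 mm across, 10 mm high, on the near edge between tube and organiser; a bystander. Origin: centre of its underside.
- spudger: Thin black prying stick, 8 x 150 x 6 mm, lying near the front edge on the right; a bystander. Origin: centre of its underside.
- tape_blue: Roll of black tape, 59 mm across, 19 mm high, lying on the right; a bystander. Origin: centre of its underside.

How it is judged:
On the way, in this order (a step that is already met when the one before it is completed fails the run):
1. the glue tube lies in the still open drawer, let go (x of glue_tube in the frame of drawer_floor between -0.065 and 0.06 m and y of glue_tube in the frame of drawer_floor between -0.07 and 0.07 m and z of glue_tube in the frame of drawer_floor between -0.005 and 0.015 m and value of joint drawer above 0.05 m and contact force between the fingers and glue_tube below 0.1 N), for 0.2 s.
2. the drawer is fully shut with the tube in it (x of glue_tube in the frame of drawer_floor between -0.065 and 0.06 m and y of glue_tube in the frame of drawer_floor between -0.07 and 0.07 m and z of glue_tube in the frame of drawer_floor between -0.005 and 0.015 m and value of joint drawer below 0.006 m), for 0.2 s.
3. the block is seated and pressed against backboard and deck (x of glue_block in the frame of organiser between 0.041 and 0.0455 m and y of glue_block in the frame of organiser between -0.036 and 0.036 m and z of glue_block in the frame of organiser between 0.055 and 0.0605 m and angle between the x axis of glue_block and the x axis of organiser, either way round below 0.03 rad and angle between glue_block's own z axis and vertical below 0.03 rad and contact force between glue_block and backboard between 4 and 45 N and contact force between glue_block and deck between 5 and 45 N and contact force between the fingers and glue_block above 5 N), for 0.2 s.
At the end, for the whole second after the job is handed in: Tube flat in the drawer, drawer shut within 6 mm; block upright on the deck (2.5 mm), against the backboard (2 mm), square (0.03 rad), its whole length on the deck, still; the fingers press it so that it bears on the backboard with 4 to 45 N and the deck with 5 to 45 N (all of step 2 and all of step 3 and linear speed of glue_block below 0.01 m/s); the arm keeps its last pose, push and grip.
It fails at once if the mug is moved by more than 25 mm (distance of mug from where it was at the start of the episode above 0.025 m).
It fails at once if the screw tray is moved by more than 25 mm (distance of screw_tray from where it was at the start of the episode above 0.025 m).
It fails at once if the spudger is moved by more than 25 mm (distance of spudger from where it was at the start of the episode above 0.025 m).
It fails at once if the black tape is moved by more than 25 mm (distance of tape_blue from where it was at the start of the episode above 0.025 m).
It fails at once if the block falls off the deck (height (world z) of glue_block below 0.03 m).
It also fails if it takes over 67 s, if anything falls off the work surface, if the arm or the gripper's body presses on something with over 40 N, if the wrist force passes 120 N, or if a joint passes its speed limit or range.

## Working session

There is one attempt and no reset: what is moved stays moved. The work goes in short steps, Python scripts to look and compute and a tool call to move; the robot and the scene stay as the last step left them, time stands still between calls to the robot, and variables do not carry over. Pictures are saved under pics/ and viewed, at most 10 in all, crops included, and the job is handed in when it is done.

Besides the shell and the picture viewer there is one more tool, called by a JSON object that holds its "api" and its "payload", one argument or row to a line. move_arm: Moves the arm, as the interface text tells. Its arguments: {"type":"object","properties":{"plan":{"type":"array"},"grip":{"type":"number"}},"required":["plan"]}

```bash
mkdir -p pics; cat > h.py <<'E'
import numpy as np, cv2
from scipy.spatial.transform import Rotation as R
from bench import ctrl
def cam(n,f=None):
    c=ctrl.camera(n)
    if f: cv2.imwrite(f,c["pixels"][:,:,::-1])
    return c
def ray(c,u,v,z):
    a=np.array(c["attitude"]); M=a if a.shape==(3,3) else R.from_quat(a[[1,2,3,0]]).as_matrix()
    d=M@np.array([(u-c["cx"])/c["fx"],(v-c["cy"])/c["fy"],1]); o=np.array(c["origin"])
    return o+d*(z-o[2])/d[2]
def proj(c,p):
    a=np.array(c["attitude"]); M=a if a.shape==(3,3) else R.from_quat(a[[1,2,3,0]]).as_matrix()
    q=M.T@(np.array(p)-c["origin"]); return c["fx"]*q[0]/q[2]+c["cx"], c["fy"]*q[1]/q[2]+c["cy"]
E
python3 - <<'E'
from h import *
for n in("top","side"):
    c=cam(n,f"pics/{n}0.png"); print({k:c[k] for k in c if k!="pixels"})
o=ctrl.get_obs(); print(o)
E
```

```text
{'fx': 524.2722863098703, 'fy': 524.2722863098703, 'cx': 315.93637141343703, 'cy': 243.16912248119863, 'origin': array([0.41385965, 0.1188737 , 1.46173456]), 'attitude': array([-0.02787448,  0.70725497, -0.70594106,  0.02570282])}
{'fx': 490.93288743882374, 'fy': 490.93288743882374, 'cx': 320.4101085800253, 'cy': 241.68071219218893, 'origin': array([0.21395871, 1.27661642, 0.81827991]), 'attitude': array([ 0.06511187, -0.10846641,  0.86614373, -0.48351889])}
{'time_s': 0.1, 'q': array([-1.47127950e+00,  1.81502888e-01,  1.60787321e+00,  1.91782328e-05,
        1.35382795e+00, -2.06273956e-01]), 'dq': array([-0.0004232 , -0.00332386, -0.00138428,  0.00079983, -0.00194956,
       -0.00144904]), 'joint_efforts': array([-3.01589444e-05, -4.45875621e+01, -3.52239132e+01, -3.11434742e-04,
        4.09246248e-03,  1.67786425e-06]), 'eef_pos': array([ 0.17308937, -0.54781635,  0.23047075]), 'eef_rot': array([-8.04050889e-04,  9.88334247e-01,  1.52298285e-01,  5.23358738e-05]), 'wrist_force': array([ 0.12511868,  0.78533203, -0.37965089]), 'torque': array([ 0.00030659, -0.03319373,  0.02863121]), 'grasp_force': 0.0, 'opening': 0.9997706448789497}
```

View pics/top0.png

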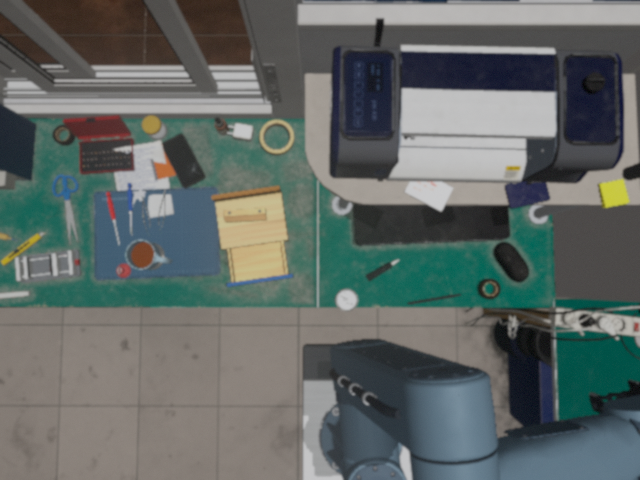

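View pics/side0.png

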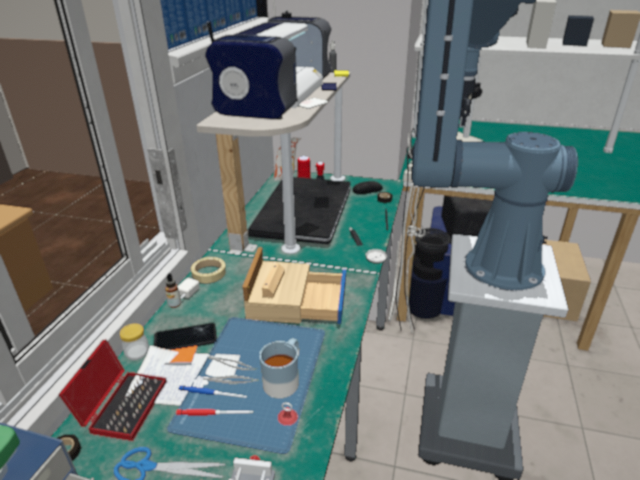

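```bash
python3 - <<'E'
import cv2,numpy as np
a=cv2.imread("pics/top0.png")
cv2.imwrite("pics/c1.png",cv2.resize(a[183:289,205:301],None,fx=5.6,fy=5.6,interpolation=cv2.INTER_CUBIC))
cv2.imwrite("pics/c2.png",cv2.resize(a[250:315,330:410],None,fx=8,fy=8,interpolation=cv2.INTER_CUBIC))
E
```

```text
(no output)
```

View pics/c1.png

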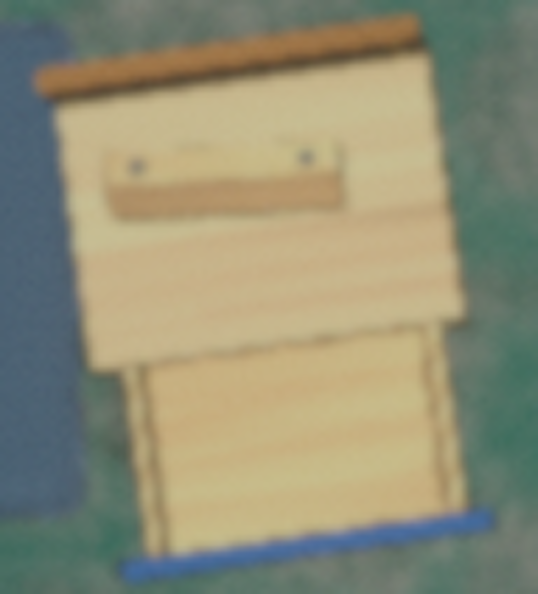

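View pics/c2.png

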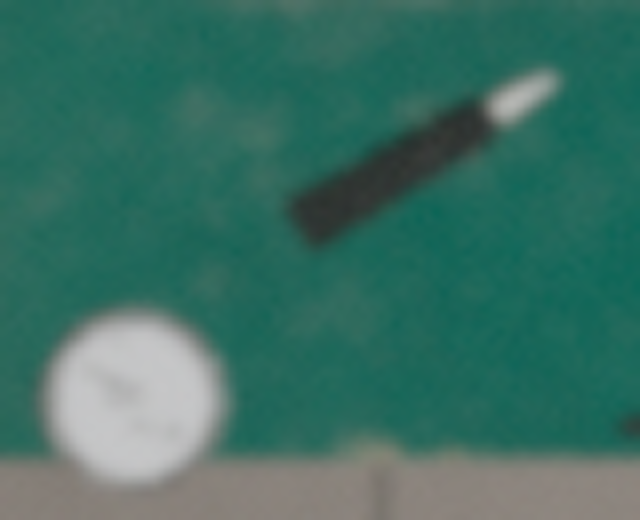

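```bash
cat >> h.py <<'E'
def pt(c,u,v,s,o,z): return ray(c,(u+.5)/s-.5+o[0],(v+.5)/s-.5+o[1],z)
E
python3 - <<'E'
from h import *
np.set_printoptions(precision=4,suppress=True)
c=cam("top")
P=lambda u,v,z:pt(c,u,v,5.6,(205,183),z)
def seg(n,a,b,z):
    a=P(*a,z);b=P(*b,z);d=a-b;print(n,a[:2],b[:2],"mid",(a+b)[:2]/2,"len",np.hypot(*d[:2]),"yaw",np.arctan2(-d[0],d[1]))
seg("deckfront",(95,371),(464,319),.058)
seg("bbback",(36,70),(418,15),.104)
seg("bbfront",(45,102),(428,42),.104)
seg("drawer outer",(124,581),(495,527),.049)
seg("bevelbot",(115,217),(344,205),.072)
seg("bevtop",(108,185),(344,176),.086)
seg("back",(105,150),(340,140),.086)
Q=lambda u,v,z:pt(c,u,v,8,(330,250),z)
for p in [(288,208),(318,248),(475,97),(497,130),(558,75)]: print(p,Q(*p,.010)[:2])
print("tray",Q(134,397,.01)[:2])
E
```

```text
deckfront [0.5047 0.3766] [0.5301 0.1999] mid [0.5174 0.2882] len 0.178567757458821 yaw 0.14225685161614654
bbback [0.6427 0.398 ] [0.6689 0.2196] mid [0.6558 0.3088] len 0.1802881640517306 yaw 0.14609895279088678
bbfront [0.6276 0.3935] [0.6561 0.2148] mid [0.6419 0.3042] len 0.1809425538446871 yaw 0.15856520307204908
drawer outer [0.4044 0.3628] [0.4306 0.1849] mid [0.4175 0.2738] len 0.17982041971106844 yaw 0.14624451246522313
bevelbot [0.5774 0.3657] [0.5833 0.2566] mid [0.5803 0.3111] len 0.10925258186918338 yaw 0.05429966997859061
bevtop [0.5909 0.3667] [0.5954 0.2553] mid [0.5931 0.311 ] len 0.11149072186028211 yaw 0.039965756774263395
back [0.6076 0.3684] [0.6125 0.2574] mid [0.61   0.3129] len 0.11113597356123407 yaw 0.04441175779701582
(288, 208) [ 0.4346 -0.0139]
(318, 248) [ 0.4208 -0.0241]
(475, 97) [ 0.473  -0.0788]
(497, 130) [ 0.4616 -0.0863]
(558, 75) [ 0.4807 -0.1075]
tray [0.3695 0.0395]
```

{"api": "move_arm", "payload": {
  "plan": [5.52, 9.86, -2.2, 0, 0, 1.805, 5.52, 9.86, -2.2, 0, 0, 1.805, 5.52, 9.86, -2.2, 0, 0, 1.805, 5.52, 9.86, -2.2, 0, 0, 1.805, 5.52, 9.86, -2.2, 0, 0, 1.805, 5.52, 9.86, -2.2, 0, 0, 1.805, 5.52, 9.86, -2.2, 0, 0, 1.805, 5.52, 9.86, -2.2, 0, 0, 1.805, 5.52, 9.86, -2.2, 0, 0, 1.805, 5.52, 9.86, -2.2, 0, 0, 1.805],
  "grip": 60
}}

```text
time_s: 1.4
eef_pos: [0.4493, -0.0517, 0.1203]
eef_rot: [-0.001, 0.489, 0.872, 0.0]
wrist_force: [0.1, -1.0, -0.4]
opening: 0.702
grasp_force: 0.0
```

{"api": "move_arm", "payload": {
  "plan": [0, 0, -0.8, 0, 0, 0, 0, 0, -1.5, 0, 0, 0, 0, 0, -2.0, 0, 0, 0, 0, 0, -2.0, 0, 0, 0]
}}

```text
time_s: 1.9
eef_pos: [0.4471, -0.0545, 0.0195]
eef_rot: [-0.002, 0.493, 0.87, -0.0]
wrist_force: [-0.2, 0.5, 0.0]
opening: 0.701
grasp_force: 0.0
```

```bash
python3 - <<'E'
from h import *
o=ctrl.get_obs(); print(o["eef_pos"],R.from_quat(o["eef_rot"][[1,2,3,0]]).as_matrix()[:,1],o["time_s"])
a=cam("top")["pixels"][:,:,::-1][240:300,340:420]; b=cam("side")["pixels"][:,:,::-1][210:260,330:400]
i=cv2.resize(a,(560,420),interpolation=2); j=cv2.resize(b,(588,420),interpolation=2)[:,:230+0]
cv2.imwrite("pics/c3.png",np.hstack([i,j]))
E
```

```text
[ 0.44714659 -0.05454233  0.01953891] [ 0.85767592  0.51418173 -0.00302784] 1.9
```

View pics/c3.png

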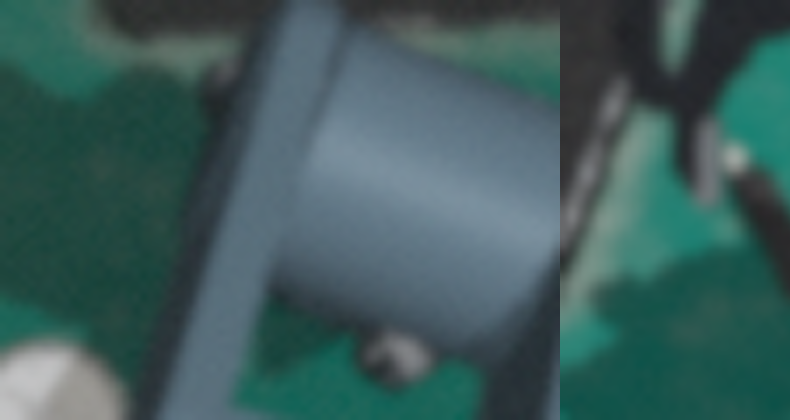

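The top view is blocked by the wrist. The side view shows the far finger just beyond the tube and its nozzle, which fits a straddling pose, so I'll go down and grip.

{"api": "move_arm", "payload": {
  "plan": [0, 0, -0.2, 0, 0, 0, 0, 0, -0.34, 0, 0, 0, 0, 0, -0.34, 0, 0, 0]
}}

```text
time_s: 2.38
eef_pos: [0.4487, -0.0552, 0.0039]
eef_rot: [-0.0, 0.493, 0.87, -0.0]
wrist_force: [-0.7, 0.4, -0.2]
opening: 0.702
grasp_force: 0.0
```

{"api": "move_arm", "payload": {
  "plan": [0, 0, 0, 0, 0, 0, 0, 0, 0, 0, 0, 0, 0, 0, 0, 0, 0, 0, 0, 0, 0, 0, 0, 0, 0, 0, 0, 0, 0, 0, 0, 0, 0, 0, 0, 0],
  "grip": 8
}}

```text
time_s: 3.12
eef_pos: [0.4495, -0.0554, 0.0048]
eef_rot: [0.0, 0.493, 0.87, 0.0]
wrist_force: [-1.0, 0.8, 5.8]
opening: 0.192
grasp_force: 58.9
```

{"api": "move_arm", "payload": {
  "plan": [0, 0, 0.6, 0, 0, 0, 0, 0, 1.6, 0, 0, 0, 0, 0, 2.7, 0, 0, 0, 0.1, 1.0, 3, 0, 0, -0.1, 0.2, 2.2, 3, 0, 0, -0.2, 0.3, 3.4, 3, 0, 0, -0.3, 0.44, 4.6, 3, 0, 0, -0.394, 0.44, 5.8, 3, 0, 0, -0.394, 0.44, 6.93, 3, 0, 0, -0.394, 0.44, 6.93, 3, 0, 0, -0.394]
}}

```text
time_s: 4.38
eef_pos: [0.4702, 0.2947, 0.1539]
eef_rot: [-0.0, 0.652, 0.758, 0.0]
wrist_force: [-0.1, -0.4, -0.0]
opening: 0.189
grasp_force: 59.0
```

```bash
python3 - <<'E'
from h import *
o=ctrl.get_obs(); print(o["eef_pos"],R.from_quat(o["eef_rot"][[1,2,3,0]]).as_matrix()[:,1],o["time_s"],o["opening"])
a=cam("top")["pixels"][:,:,::-1][180:300,200:300]; b=cam("side")["pixels"][:,:,::-1][180:340,230:400]
i=cv2.resize(a,(400,480),interpolation=2); j=cv2.resize(b,(400,376),interpolation=2); j=np.vstack([j,np.zeros((104,400,3),np.uint8)])
cv2.imwrite("pics/c4.png",np.hstack([i,j]))
E
```

```text
[0.47019911 0.29468618 0.1539439 ] [ 9.88604526e-01  1.50536009e-01 -4.57612182e-05] 4.375 0.1890325605323924
```

View pics/c4.png

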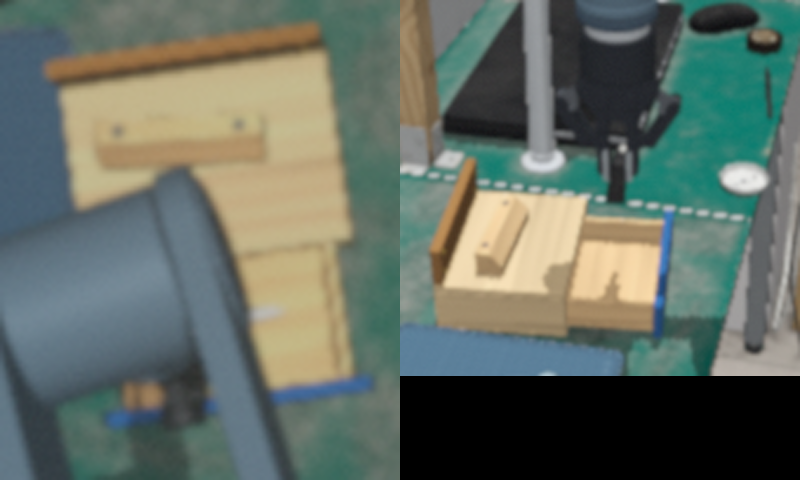

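{"api": "move_arm", "payload": {
  "plan": [0, 0, -0.7, 0, 0, 0, 0, 0, -1.5, 0, 0, 0, 0, 0, -2.1, 0, 0, 0, 0, 0, -2.5, 0, 0, 0, 0, 0, -2.73, 0, 0, 0, 0, 0, -2.73, 0, 0, 0, 0, 0, -2.73, 0, 0, 0]
}}

```text
time_s: 5.35
eef_pos: [0.4719, 0.291, 0.0187]
eef_rot: [0.0, 0.654, 0.757, 0.001]
wrist_force: [-0.1, -0.5, 0.1]
opening: 0.19
grasp_force: 59.0
```

{"api": "move_arm", "payload": {
  "plan": [0, 0, -0.03, 0, 0, 0, 0, 0, -0.03, 0, 0, 0]
}}

```text
time_s: 5.6
eef_pos: [0.4713, 0.2913, 0.0167]
eef_rot: [0.0, 0.654, 0.757, 0.0]
wrist_force: [-0.2, -0.6, -0.7]
opening: 0.185
grasp_force: 59.0
```

{"api": "move_arm", "payload": {
  "plan": [0, 0, 0, 0, 0, 0, 0, 0, 0, 0, 0, 0, 0, 0, 0, 0, 0, 0, 0, 0, 0, 0, 0, 0],
  "grip": 38
}}

```text
time_s: 6.1
eef_pos: [0.4711, 0.2912, 0.0163]
eef_rot: [-0.0, 0.654, 0.757, 0.0]
wrist_force: [0.5, -0.5, 0.8]
opening: 0.447
grasp_force: 0.0
```

{"api": "move_arm", "payload": {
  "plan": [0, 0, 0.3, 0, 0, 0, 0, 0, 0.8, 0, 0, 0, 0, 0, 1.6, 0, 0, 0, 0, 0, 2.6, 0, 0, 0, 0, 0, 2.6, 0, 0, 0]
}}

```text
time_s: 6.72
eef_pos: [0.4745, 0.2925, 0.1523]
eef_rot: [0.003, 0.654, 0.757, 0.005]
wrist_force: [-0.6, -0.2, -0.1]
opening: 0.445
grasp_force: 0.0
```

{"api": "move_arm", "payload": {
  "plan": [-0.6, -0.15, 0, 0, 0, 0, -1.3, -0.32, 0, 0, 0, 0, -1.94, -0.48, 0, 0, 0, 0, -1.94, -0.48, -0.8, 0, 0, 0, -1.94, -0.48, -1.6, 0, 0, 0, -1.94, -0.48, -2.2, 0, 0, 0, -1.94, -0.48, -2.59, 0, 0, 0, -1.94, -0.48, -2.59, 0, 0, 0],
  "grip": 0
}}

```text
time_s: 7.72
eef_pos: [0.3724, 0.2665, 0.0154]
eef_rot: [-0.001, 0.654, 0.757, -0.002]
wrist_force: [-0.8, 0.1, 0.0]
opening: -0.002
grasp_force: 0.0
```

```bash
python3 - <<'E'
from h import *
o=ctrl.get_obs(); print(o["eef_pos"],R.from_quat(o["eef_rot"][[1,2,3,0]]).as_matrix()[:,1],o["time_s"],o["opening"])
a=cam("top")["pixels"][:,:,::-1][180:300,200:300]; b=cam("side")["pixels"][:,:,::-1][230:340,230:370]
i=cv2.resize(a,(400,480),interpolation=2); j=cv2.resize(b,(400,314),interpolation=2); j=np.vstack([j,np.zeros((166,400,3),np.uint8)])
cv2.imwrite("pics/c5.png",np.hstack([i,j]))
E
```

```text
[0.37242643 0.26649097 0.01541299] [ 0.98936037  0.14543101 -0.00398577] 7.725 -0.002014465321964717
```

View pics/c5.png

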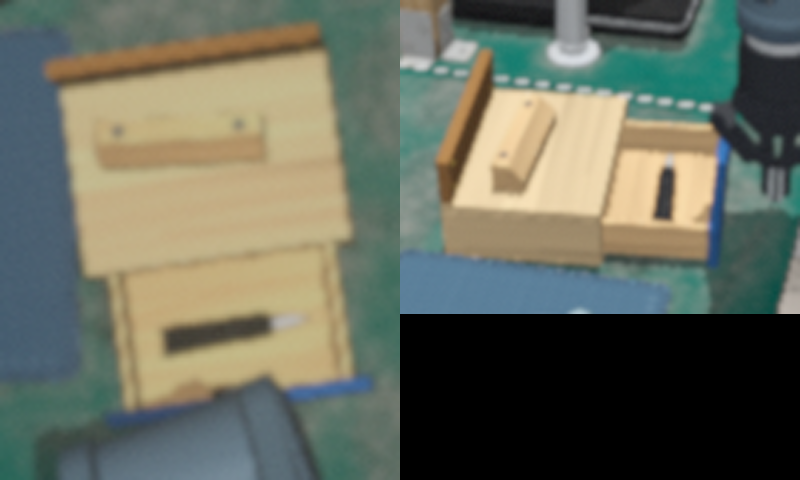

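```bash
python3 - <<'E'
from h import *
print(ctrl.get_obs()["q"])
E
```

```text
[3.61020291e-01 2.56541941e-01 2.02714287e+00 6.66128363e-05
 8.57924977e-01 2.15025003e-01]
```

{"api": "move_arm", "payload": {
  "plan": [0, 0, 0.4, 0, 0, 0.18, 0, 0, 0.7, 0, 0, 0.36, 0, 0, 0.7, 0, 0, 0.54, 0, 0, 0.7, 0, 0, 0.72, 0, 0, 0.7, 0, 0, 0.9, 0, 0, 0.7, 0, 0, 1.08, 0, 0, 0.7, 0, 0, 1.26, 0, 0, 0.5, 0, 0, 1.44, 0, 0, 0.1, 0, 0, 1.571, 0, 0, 0.1, 0, 0, 1.571]
}}

```text
time_s: 9.07
eef_pos: [0.3737, 0.267, 0.0219]
eef_rot: [-0.0, -0.072, 0.997, -0.0]
wrist_force: [-0.4, -0.7, -0.1]
opening: -0.001
grasp_force: 0.0
```

{"api": "move_arm", "payload": {
  "plan": [0.1, 0.015, 0, 0, 0, 0, 0.3, 0.044, 0, 0, 0, 0, 0.5, 0.073, 0, 0, 0, 0, 0.7, 0.102, 0, 0, 0, 0, 0.9, 0.132, 0, 0, 0, 0, 1.1, 0.161, 0, 0, 0, 0, 1.3, 0.19, 0, 0, 0, 0, 1.5, 0.22, 0, 0, 0, 0, 1.7, 0.25, 0, 0, 0, 0, 1.9, 0.28, 0, 0, 0, 0]
}}

```text
time_s: 10.32
eef_pos: [0.4696, 0.2812, 0.0216]
eef_rot: [-0.0, -0.073, 0.997, -0.0]
wrist_force: [-1.8, 0.2, -0.4]
opening: -0.003
grasp_force: 0.7
```

{"api": "move_arm", "payload": {
  "plan": [0.1, 0.015, 0, 0, 0, 0, 0.2, 0.03, 0, 0, 0, 0, 0.3, 0.044, 0, 0, 0, 0, 0.38, 0.056, 0, 0, 0, 0, 0.44, 0.065, 0, 0, 0, 0, 0.48, 0.07, 0, 0, 0, 0, 0.5, 0.073, 0, 0, 0, 0]
}}

```text
time_s: 11.2
eef_pos: [0.4942, 0.2849, 0.0218]
eef_rot: [0.0, -0.073, 0.997, 0.0]
wrist_force: [-1.4, 0.1, 0.1]
opening: -0.002
grasp_force: 0.6
```

{"api": "move_arm", "payload": {
  "plan": [0.03, 0.004, 0, 0, 0, 0, 0.06, 0.009, 0, 0, 0, 0, 0.08, 0.012, 0, 0, 0, 0]
}}

```text
time_s: 11.58
eef_pos: [0.4982, 0.2854, 0.0218]
eef_rot: [-0.0, -0.073, 0.997, -0.0]
wrist_force: [-0.9, -1.2, 0.3]
opening: 0.001
grasp_force: 0.6
```

{"api": "move_arm", "payload": {
  "plan": [0.03, 0.004, 0, 0, 0, 0, 0.06, 0.009, 0, 0, 0, 0, 0.06, 0.009, 0, 0, 0, 0]
}}

```text
time_s: 11.95
eef_pos: [0.4993, 0.2856, 0.0214]
eef_rot: [-0.002, -0.073, 0.997, -0.0]
wrist_force: [-7.4, -0.9, 5.8]
opening: 0.004
grasp_force: 3.9
```

{"api": "move_arm", "payload": {
  "plan": [0.03, 0.004, 0, 0, 0, 0, 0.06, 0.009, 0, 0, 0, 0, 0.06, 0.009, 0, 0, 0, 0]
}}

```text
time_s: 12.32
eef_pos: [0.4992, 0.2856, 0.0209]
eef_rot: [-0.005, -0.073, 0.997, -0.001]
wrist_force: [-16.9, -3.2, 11.5]
opening: -0.001
grasp_force: 8.7
```

{"api": "move_arm", "payload": {
  "plan": [-0.4, -0.06, 0, 0, 0, 0, -0.8, -0.117, 0.2, 0, 0, 0, -0.8, -0.117, 1.2, 0, 0, 0, -0.8, -0.117, 2.18, 0, 0, 0, -0.2, 0.1, 2.18, 0.013, -0.086, 0, 0.4, 0.25, 2.18, 0.025, -0.173, 0, 0.724, 0.35, 2.18, 0.038, -0.26, 0, 0.724, 0.35, 2.18, 0.0508, -0.3453, 0, 0.724, 0.35, 2.18, 0.0508, -0.3453, 0],
  "grip": 50
}}

```text
time_s: 13.45
eef_pos: [0.539, 0.3038, 0.1301]
eef_rot: [0.172, -0.072, 0.982, 0.013]
wrist_force: [0.1, 0.7, 0.1]
opening: 0.585
grasp_force: 0.0
```

{"api": "move_arm", "payload": {
  "plan": [0, 0, -0.5, 0, 0, 0, 0, 0, -0.9, 0, 0, 0, 0, 0, -1.14, 0, 0, 0, 0, 0, -1.14, 0, 0, 0, 0, 0, -1.14, 0, 0, 0]
}}

```text
time_s: 14.08
eef_pos: [0.5411, 0.3041, 0.0747]
eef_rot: [0.174, -0.072, 0.982, 0.013]
wrist_force: [0.4, -0.4, -0.6]
opening: 0.584
grasp_force: 0.0
```

```bash
python3 - <<'E'
from h import *
o=ctrl.get_obs(); M=R.from_quat(o["eef_rot"][[1,2,3,0]]).as_matrix(); print(o["eef_pos"],M,o["q"],o["opening"],o["wrist_force"])
a=cam("top")["pixels"][:,:,::-1][180:300,200:300]; b=cam("side")["pixels"][:,:,::-1][220:330,230:370]
i=cv2.resize(a,(300,360),interpolation=2); j=cv2.resize(b,(458,360),interpolation=2)
cv2.imwrite("pics/c6.png",np.hstack([i,j]))
E
```

```text
[0.54111383 0.30407249 0.07469504] [[-9.29320131e-01 -1.45610713e-01  3.39354702e-01]
 [-1.36692725e-01  9.89341934e-01  5.01760641e-02]
 [-3.43044009e-01  2.42307472e-04 -9.39319301e-01]] [ 0.35863346  0.29533384  1.86833782 -0.12131703  0.638514   -1.27317137] 0.5840095656066956 [ 0.42957956 -0.36860369 -0.58956191]
```

View pics/c6.png

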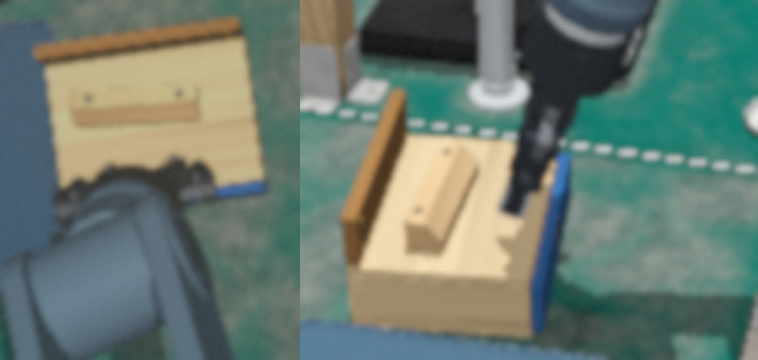

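{"api": "move_arm", "payload": {
  "plan": [0.15, 0.022, 0, 0, 0, 0, 0.3, 0.044, 0, 0, 0, 0, 0.45, 0.066, 0, 0, 0, 0, 0.57, 0.084, 0, 0, 0, 0, 0.66, 0.097, 0, 0, 0, 0, 0.75, 0.11, 0, 0, 0, 0, 0.84, 0.123, 0, 0, 0, 0, 0.9, 0.132, 0, 0, 0, 0, 0.95, 0.139, 0, 0, 0, 0, 1.0, 0.147, 0, 0, 0, 0]
}}

```text
time_s: 15.42
eef_pos: [0.5903, 0.3112, 0.0737]
eef_rot: [0.173, -0.072, 0.982, 0.013]
wrist_force: [-0.7, -0.2, 0.5]
opening: 0.585
grasp_force: 0.4
```

{"api": "move_arm", "payload": {
  "plan": [0.04, 0.006, 0, 0, 0, 0, 0.08, 0.012, 0, 0, 0, 0, 0.12, 0.018, 0, 0, 0, 0, 0.16, 0.023, 0, 0, 0, 0, 0.2, 0.029, 0, 0, 0, 0]
}}

```text
time_s: 16.05
eef_pos: [0.6004, 0.3126, 0.0738]
eef_rot: [0.173, -0.072, 0.982, 0.013]
wrist_force: [-1.2, 0.5, 0.8]
opening: 0.582
grasp_force: 0.3
```

{"api": "move_arm", "payload": {
  "plan": [0.04, 0.006, 0, 0, 0, 0, 0.08, 0.012, 0, 0, 0, 0, 0.12, 0.018, 0, 0, 0, 0, 0.16, 0.023, 0, 0, 0, 0]
}}

```text
time_s: 16.55
eef_pos: [0.6084, 0.3138, 0.0738]
eef_rot: [0.173, -0.072, 0.982, 0.013]
wrist_force: [-1.3, 0.5, 1.0]
opening: 0.582
grasp_force: 0.3
```

{"api": "move_arm", "payload": {
  "plan": [0.03, 0.004, 0, 0, 0, 0, 0.06, 0.009, 0, 0, 0, 0, 0.09, 0.013, 0, 0, 0, 0]
}}

```text
time_s: 16.92
eef_pos: [0.6129, 0.3144, 0.0738]
eef_rot: [0.173, -0.072, 0.982, 0.013]
wrist_force: [-0.3, -0.3, 0.2]
opening: 0.583
grasp_force: 0.4
```

{"api": "move_arm", "payload": {
  "plan": [0.03, 0.004, 0, 0, 0, 0, 0.06, 0.009, 0, 0, 0, 0, 0.08, 0.012, 0, 0, 0, 0]
}}

```text
time_s: 17.3
eef_pos: [0.6163, 0.315, 0.0736]
eef_rot: [0.173, -0.072, 0.982, 0.013]
wrist_force: [-6.2, -1.4, 5.4]
opening: 0.591
grasp_force: 4.1
```

{"api": "move_arm", "payload": {
  "plan": [0.03, 0.004, 0, 0, 0, 0, 0.06, 0.009, 0, 0, 0, 0, 0.06, 0.009, 0, 0, 0, 0]
}}

```text
time_s: 17.68
eef_pos: [0.6166, 0.315, 0.0734]
eef_rot: [0.17, -0.072, 0.983, 0.012]
wrist_force: [-19.3, -4.8, 14.9]
opening: 0.588
grasp_force: 12.7
```

{"api": "move_arm", "payload": {
  "plan": [-0.04, -0.006, -0.02, 0, 0, 0, -0.04, -0.006, -0.02, 0, 0, 0, -0.04, -0.006, -0.02, 0, 0, 0, -0.04, -0.006, -0.02, 0, 0, 0]
}}

```text
time_s: 18.18
eef_pos: [0.6165, 0.315, 0.0734]
eef_rot: [0.172, -0.072, 0.982, 0.012]
wrist_force: [-12.5, -3.7, 13.4]
opening: 0.584
grasp_force: 9.3
```

```bash
python3 - <<'E'
from h import *
o=ctrl.get_obs(); print(o["eef_pos"],o["opening"],o["wrist_force"],o["torque"])
a=cam("top")["pixels"][:,:,::-1][183:243,205:305]; b=cam("side")["pixels"][:,:,::-1][245:325,240:320]
i=cv2.resize(a,(600,360),interpolation=2)[:,:440]; j=cv2.resize(b,(360,360),interpolation=2)
cv2.imwrite("pics/c7.png",np.hstack([i,j]))
E
```

```text
[0.61650758 0.31502011 0.07341318] 0.5841243152545937 [-12.51568724  -3.73469262  13.38999164] [-0.48619992  1.39066715 -0.12800741]
```

View pics/c7.png

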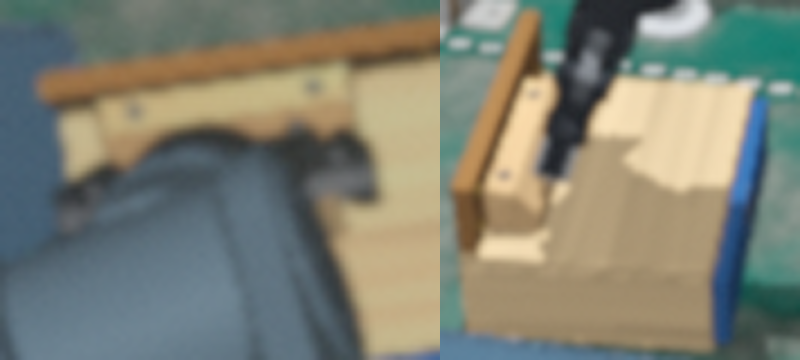

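The block lies flush and parallel along the backboard, with both fingers on its bevel. The blue front is flush, so the drawer is shut. I'll hold briefly to check the force is steady.

{"api": "move_arm", "payload": {
  "plan": [0, 0, 0, 0, 0, 0, 0, 0, 0, 0, 0, 0, 0, 0, 0, 0, 0, 0, 0, 0, 0, 0, 0, 0, 0, 0, 0, 0, 0, 0, 0, 0, 0, 0, 0, 0]
}}

```text
time_s: 19.02
eef_pos: [0.6165, 0.315, 0.0734]
eef_rot: [0.172, -0.072, 0.982, 0.012]
wrist_force: [-13.1, -3.0, 13.5]
opening: 0.586
grasp_force: 9.3
```

```bash
python3 - <<'E'
from h import *
o=ctrl.get_obs(); print(o["eef_pos"],o["wrist_force"],o["time_s"])
f=o["wrist_force"]
if 6<np.hypot(f[0],f[1])<30 and 6<f[2]<30: print(ctrl.hand_in())
E
```

```text
[0.6164973  0.31504566 0.07341908] [-13.11967591  -2.96081408  13.47801243] 19.025
the job is handed in; nothing more can be done
None
```

I've handed the job in: the tube is in the shut drawer, and the block is square against the backboard, still pressed there with about 13 N back and 13 N down. The hand-in gave no verdict.

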